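Lock the tube carrier and pick it up

TASK

Get the round tube carrier ready to be carried away: slide the flanged keeper ring over the carrier's upright post, lower it without dropping it until it lies flat on all the tube caps, and let go of it. Then take the carrier by the bare top of its post, lift it straight up until its foot is about 10 cm above the bench, and finish while holding it there, steady and level, with the keeper still in place. Do not tip the tubes, and leave the dishes, the bottle and the wire rack where they are.

Things in the scene. Friction and masses are not known exactly. Their poses are not given: they have to be found in the camera images.
- carrier: Loose round metal tube carrier, 0.36 to 0.54 kg, standing on the bench: foot disc 92 mm across, 8 mm thick; guide disc 88 mm across, 55 to 59 mm up; central upright post; six tubes fixed in it at 32 mm from the post's axis, with white caps 16 mm across whose flat tops are 92 mm above the foot's underside. Origin: centre of the foot's underside; z up along the post.
- post_top (a point): Centre of the top end of the carrier's post, 158 mm above the carrier's underside. The steel post is 16 mm in diameter, its last 5 mm tapering to 11 mm. With the keeper seated, the top of its hub is 122 mm above the foot's underside and 36 mm of the post stand bare above it.
- keeper: Loose dark steel keeper ring, 0.10 to 0.14 kg, lying flat on the bench, hub up: a flat round flange 88 mm across and 4 mm thick; from its middle a round hub 32 mm across, to grip it by, rises to 30 mm above the underside; a round bore 19.6 mm in diameter goes right through. Origin: centre of the underside; z up along the bore. Seated, its underside is 92 mm above the carrier's.
- dishes: Bystander: a stack of five covered culture dishes, 90 mm across and 75 mm tall, loose on the far part of the bench. Origin: centre of the underside.
- bottle: Bystander: amber bottle 60 mm across and 150 mm tall, loose, standing to the robot's right. Origin: centre of the underside.
- rack: Bystander: white wire rack, about 66 by 206 mm, with four capped tubes reaching 99 mm up, loose, standing to the robot's left. Origin: centre of its underside; its long side runs along its y.
Mind the look-alikes: they are no part of the job. Leave any green look-alike of the carrier alone.

How it is judged:
By the outcome, as a careful person would: the job done as asked, in the order asked, and still so for the second after the job is handed in, while the arm keeps its last pose, push and grip.
It also fails if it takes over 64 s, if anything falls off the work surface, if the arm or the gripper's body presses on something with over 40 N, if the wrist force passes 120 N, or if a joint passes its speed limit or range.

ROBOT

A 6-joint arm with a two-finger parallel gripper is mounted at the origin on the work surface. World frame = base frame: x ahead of the robot, y to its left, z up, the work surface at z = 0. Lengths are in mm, angles in rad, forces in N, time in s.
With the tool pointing down it reaches from about 300 to 775 mm from the base axis. Payload 14.6 kg.
Tool frame: the origin (TCP) lies between the finger pads, 19 mm behind the fingertips; this is the grasp point; y points along the fingers, z is the direction in which the jaws open and shut, and the axes are right-handed (so a half turn about y gives the same grasp; the last joint's range is limited). The gripper opens to 94 mm and grips with 3 to 60 N. Pads are 16 mm wide; open, the fingers measure 119 mm over their backs; the gripper's body (75 mm by 177 mm) begins 78 mm behind the grasp point.
Start: joints at [1.222, 0.3, 1.521, -0, 1.321, -0.067], TCP at [152.944, 528.297, 224.246] pointing down, gripper open.
Joint ranges: [-3.03, 3.03], [-0.79, 2.21], [0.23, 2.52], [-1.04, 4.18], [0, 3.07], [-2.55, 2.55]. Speed limits (rad/s): [2.22, 2.22, 2.57, 3.14, 3.14, 3.14].

INTERFACE

Orientations are given as [roll, pitch, yaw] about the fixed x, y, z axes, in that order (R = Rz(yaw) Ry(pitch) Rx(roll)).
In Python, from cell import manip gives the robot as it stands.
- The arm moves only by the shell command python3 -m jog 'ROWS' [OPENING] [FORCE]. ROWS is JSON, one flat list of numbers, 6 for each row, row after row: the shift along the tool's x, y, z in mm, then the turn, a rotation vector about the tool's x, y, z in degrees. A call has 1 to 10 rows; each row is the pose to reach, as a shift and turn from the pose commanded when the call began, along the tool's axes at that moment; what a row does not reach only later rows make up. A row lasts 1/12 s, in which the tool goes at most 41.7 mm and 7.16 degrees, less where a joint would pass 70% of its speed; a pose out of reach is approached as far as the arm can. A call with a gripper value outside its range is refused whole. OPENING is the finger opening in mm, from 0 to 94, set as the call begins (- or left out, the last holds). The fingers move at their own pace and stop on an object; FORCE is the grip in N (left out, the last holds). Time passes only in rows, so rows that repeat a pose let the fingers close. It gives the time, the measured TCP pose, the force and the opening at its end, in the units of the state.
- manip.read_state(): the state, without advancing time (a new reading comes with each control period).
- manip.camera(name): name is "scene" or "top" or "wrist"; returns a dict with "img" (384x512x3 uint8, red, green, blue), "intrinsics" (3x3 intrinsics, pixels), "origin" and "orientation" of the camera in the world. Camera axes: x right, y down, z forward; pixel columns grow to the right and rows downward; lengths in mm; the calibration is good to about 2 mm. A picture is of the moment at which its call begins. There is no depth.
- manip.sign_off(): hands the job in, once; it reports no verdict.
Trained networks look in a picture, given as the dict that the camera call returned (one of the last four; its "shot" number tells which), for a name from the list of things; names that differ only in an ending like _2 or _b are one class to them, and where a whole thing is asked for, a point or a joint stands for the part that bears it (a point fixed in the world has none). Each returns a list of dicts, best first, with "score" (0 to 1); they miss things now and then, are a little off and sometimes report something else, mostly with a low value. They report only what shows in the picture. A call takes as long as a camera call. They do not tell look-alikes from the thing itself.
- manip.masks_of(thing, picture): "pixels" (384x512 bool, what is visible of it) and "xy" ([column, row] in pixels, amid what is visible of it).
- manip.tip_of(thing, picture): "xy" ([column, row] in pixels: a listed point, or the origin of a listed thing).
The state is a dict: "clock": time; "joints": joint angles; "qd": joint speeds; "effort": joint torques, N m; "eef_pos": TCP position; "eef_rot": TCP orientation; "wrist_force": force on the tool from outside, world axes, zero at the start; "moment": the same for the moment, N m; "finger_gap": finger opening in mm.
Only numpy, scipy, OpenCV 4.12 (cv2) and the standard library are available. Lean on these libraries where they do the work, as an engineer would, in place of code of your own. Each camera call takes 0.05 s, during which the arm holds its last target.

## Working session

There is one attempt and no reset: what is moved stays moved. The work goes in short steps, Python scripts to look and compute and a shell command to move; the robot and the scene stay as the last step left them, time stands still between calls to the robot, and variables do not carry over. Pictures are saved under pics/ and viewed, and the job is handed in when it is done.

```bash
ls; mkdir -p pics; cat > h.py <<'E'
import numpy as np, cv2
from cell import manip
from scipy.spatial.transform import Rotation as Rn
def save(c,n,crop=None,s=1):
    im=c["img"][:,:,::-1]
    if crop: x0,y0,x1,y1=crop; im=im[y0:y1,x0:x1]
    cv2.imwrite("pics/"+n,cv2.resize(im,None,fx=s,fy=s,interpolation=cv2.INTER_CUBIC))
def Rc(c):
    o=np.array(c["orientation"],float)
    return o if o.shape==(3,3) else Rn.from_euler("xyz",o).as_matrix()
def ray(c,xy):
    K=np.array(c["intrinsics"]);d=Rc(c)@np.linalg.inv(K)@np.array([xy[0],xy[1],1.]);return np.array(c["origin"],float),d
def at(c,xy,z):
    o,d=ray(c,xy);return o+d*(z-o[2])/d[2]
def proj(c,p):
    q=Rc(c).T@(np.array(p,float)-np.array(c["origin"]));q=np.array(c["intrinsics"])@q;return q[:2]/q[2]
def tool():
    s=manip.read_state();return np.array(s["eef_pos"]),Rn.from_euler("xyz",s["eef_rot"]).as_matrix()
E
python3 - <<'E'
from h import *
s=manip.read_state();print({k:np.round(v,3) for k,v in s.items()});print(tool()[1].round(3))
for n in("scene","top","wrist"):
    c=manip.camera(n);save(c,n+"0.png",s=1.5);print(n,c["origin"],c["orientation"])
    for t in ("carrier","post_top","keeper","dishes","bottle","rack"):
        for m in manip.tip_of(t,c): 
            print(t,"tip",np.round(m["xy"],1),round(m["score"],2),at(c,m["xy"],158 if t=="post_top" else 0).round(1))
E
```

```text
pics
{'clock': np.float64(0.0), 'joints': array([ 1.222,  0.3  ,  1.522, -0.   ,  1.321, -0.067]), 'qd': array([ 0.001, -0.   ,  0.001,  0.001,  0.   , -0.001]), 'effort': array([-1.0000e-03, -5.3182e+01, -3.5271e+01,  7.1000e-02,  2.5000e-02,
       -0.0000e+00]), 'eef_pos': array([152.876, 528.073, 223.684]), 'eef_rot': array([-1.572,  0.   , -0.282]), 'wrist_force': array([-0.161, -0.196,  0.499]), 'moment': array([ 0.01 , -0.013,  0.039]), 'finger_gap': np.float64(93.95)}
[[ 0.961 -0.     0.278]
 [-0.278 -0.001  0.961]
 [-0.    -1.    -0.001]]
scene [ 1192.61157914 -1008.79750637   966.1815011 ] [-2.20276225 -0.02145879  0.51515833]
carrier tip [250.8 214.7] 0.97 [580.4  19.6   0. ]
carrier tip [251.9 187.3] 0.76 [505.3 152.4   0. ]
post_top tip [252.1 144.4] 0.58 [491.9 174.8 158. ]
post_top tip [250.  173.9] 0.57 [576.8  19.8 158. ]
keeper tip [194.6 234.3] 0.67 [ 481.9 -151.2    0. ]
keeper tip [313.8 229.2] 0.5 [786.5  59.4  -0. ]
dishes tip [315.1 228.8] 0.91 [789.2  63.2   0. ]
bottle tip [147.9 301.4] 0.59 [ 535.3 -427.4    0. ]
rack tip [288.4 150. ] 0.68 [498.9 443.9   0. ]
top [ 343.98284306  -19.46099943 1651.42122221] [-2.93657509e+00  4.40823363e-04 -1.55181184e+00]
carrier tip [202.8 235.2] 0.9 [503.  163.8   0. ]
carrier tip [241.2 214.6] 0.59 [584.2  20.7   0. ]
post_top tip [241.1 213.8] 0.85 [564.   17.3 158. ]
post_top tip [195.9 231.4] 0.55 [500.3 170.4 158. ]
post_top tip [130.2 239.1] 0.24 [469.8 393.2 158. ]
keeper tip [294.8 239.6] 0.67 [ 493.  -183.4    0. ]
dishes tip [234.8 159.6] 0.71 [800.8  50.8  -0. ]
bottle tip [360.4 233.7] 0.82 [ 520.  -431.3    0. ]
rack tip [131.2 238.9] 0.86 [484.  433.1   0. ]
wrist [ 87.38525605 545.94708127 385.09376072] [2.90746847e+00 8.28252680e-05 1.28920330e+00]
```

View pics/scene0.png

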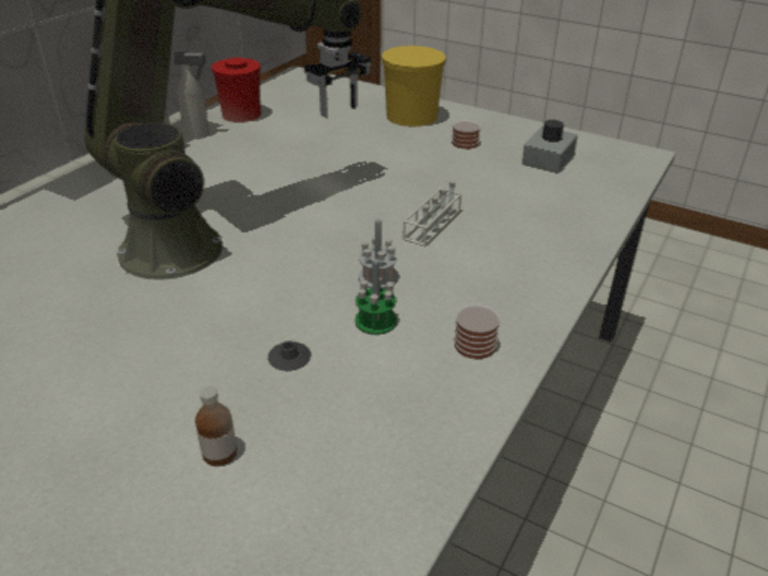

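View pics/top0.png

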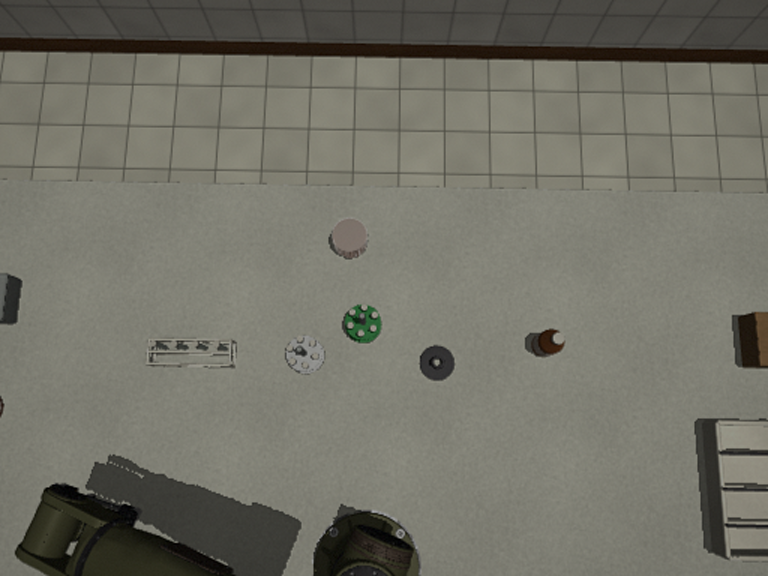

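View pics/wrist0.png

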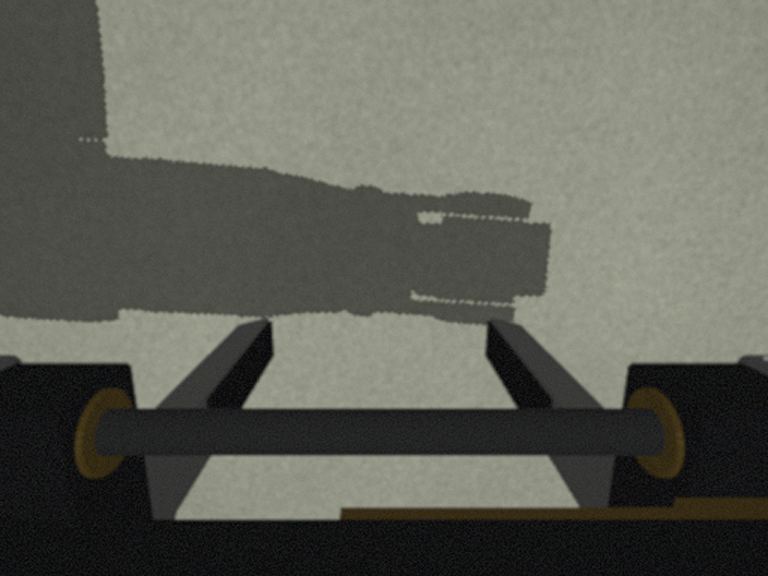

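The top view shows these things (native pixels):
- **Carriers:** the grey one is at (203,236) and its green look-alike at (241,215).
- **Keeper:** the dark ring is at (291,241). The network's second "keeper" hit, at (314,229) in the scene view, is really the dish stack.
- **Bystanders:** dishes at (233,159), bottle at (367,228), rack at (127,236).

The wrist view shows only the arm's shadow. I choose the dark ring and the grey carrier, and will check both in a crop and refine their positions.

```bash
python3 - <<'E'
from h import *
c=manip.camera("top");c2=manip.camera("scene")
save(c,"topcrop.png",(170,180,330,270),5);save(c2,"scenecrop.png",(170,130,300,260),4.5)
for cc in(c,c2):
    for t in("keeper","carrier"):
        for m in manip.masks_of(t,cc):
            p=m["pixels"];ys,xs=np.nonzero(p);e=[(xs.min()+xs.max())/2,(ys.min()+ys.max())/2]
            print(t,round(m["score"],2),m["xy"],p.sum(),[xs.min(),xs.max(),ys.min(),ys.max()],at(cc,e,4).round(1),cc["img"][p].mean(0).round())
E
```

```text
keeper 0.95 [289.8, 242.0] 384 [np.int64(280), np.int64(302), np.int64(231), np.int64(252)] [ 485.3 -168.8    4. ] [50. 49. 49.]
carrier 0.94 [245.0, 217.7] 514 [np.int64(230), np.int64(253), np.int64(203), np.int64(229)] [578.3  19.3   4. ] [62. 94. 64.]
carrier 0.77 [201.9, 236.9] 530 [np.int64(190), np.int64(216), np.int64(224), np.int64(248)] [499.6 162.5   4. ] [125. 125. 121.]
carrier 0.3 [365.2, 230.5] 328 [np.int64(354), np.int64(376), np.int64(219), np.int64(237)] [ 541.4 -448.3    4. ] [66. 53. 42.]
keeper 0.92 [192.6, 236.7] 432 [np.int64(180), np.int64(207), np.int64(227), np.int64(246)] [ 488.  -164.6    4. ] [62. 62. 59.]
carrier 0.88 [251.1, 172.5] 663 [np.int64(239), np.int64(264), np.int64(146), np.int64(192)] [447.6 246.3   4. ] [100. 100.  95.]
carrier 0.68 [250.4, 205.8] 961 [np.int64(236), np.int64(264), np.int64(174), np.int64(223)] [535.9  88.6   4. ] [54. 80. 56.]
```

View pics/topcrop.png

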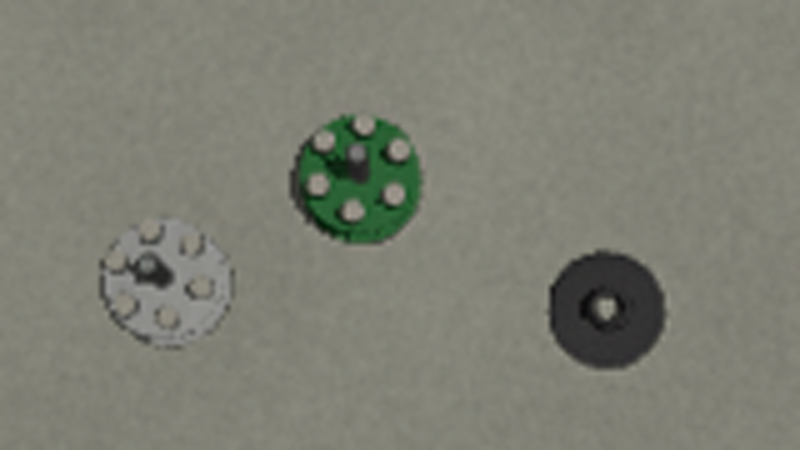

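View pics/scenecrop.png

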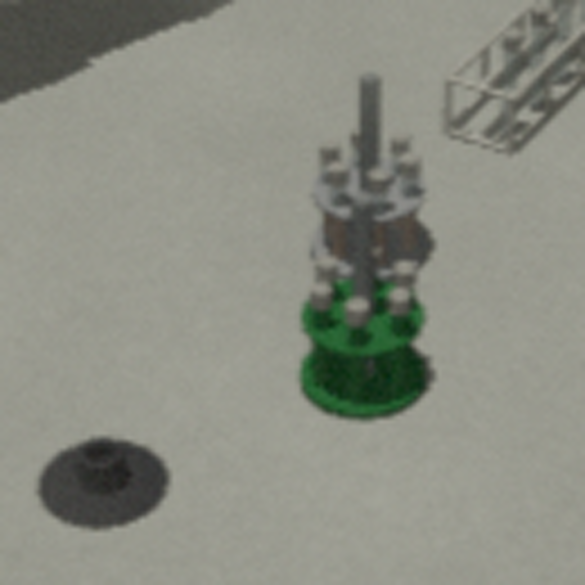

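The grey carrier and the dark ring are clearly the right ones. Now I'll move above the keeper.

```bash
python3 -m jog '[25,0,-28,0,0,0, 50,0,-56,0,0,0, 75,0,-84,0,0,0, 100,0,-112,0,0,0, 125,0,-140,0,0,0, 150,0,-168,0,0,0, 175,0,-196,0,0,0, 200,0,-224,0,0,0, 225,0,-252,0,0,0, 250,0,-280,0,0,0]'; python3 -m jog '[25,0,-28,0,0,0, 50,0,-56,0,0,0, 75,0,-84,0,0,0, 100,0,-112,0,0,0, 125,0,-140,0,0,0, 150,0,-168,0,0,0, 175,0,-196,0,0,0, 200,0,-224,0,0,0, 225,0,-252,0,0,0, 250,0,-280,0,0,0]';python3 -m jog '[7,0,-8,0,0,0, 14,0,-15,0,0,0, 14,0,-15,0,0,0, 14,0,-15,0,0,0]'
python3 - <<'E'
from h import *
s=manip.read_state();print(np.round(s["joints"],2),np.round(s["eef_pos"],1),np.round(s["eef_rot"],3))
c=manip.camera("wrist");save(c,"w1.png",s=1.5)
for m in manip.tip_of("keeper",c): print(m["xy"],m["score"],at(c,m["xy"],0))
for m in manip.masks_of("keeper",c):
    p=m["pixels"];ys,xs=np.nonzero(p);print(m["score"],m["xy"],xs.min(),xs.max(),ys.min(),ys.max())
E
```

```text
clock: 2.18
eef_pos: [315.5, 188.2, 224.5]
eef_rot: [-1.57, -0.001, -0.281]
wrist_force: [0.7, 0.8, 0.3]
finger_gap: 94.1
clock: 3.02
eef_pos: [477.9, -150.7, 224.3]
eef_rot: [-1.571, -0.0, -0.282]
wrist_force: [-0.8, 0.7, 1.0]
finger_gap: 93.9
clock: 3.35
eef_pos: [486.6, -166.2, 224.2]
eef_rot: [-1.571, 0.0, -0.282]
wrist_force: [0.0, 0.2, 0.8]
finger_gap: 93.9
[-0.4   0.22  1.62  0.    1.3  -1.69] [ 486.6 -166.2  224.2] [-1.571  0.    -0.282]
[251.6, 170.9] 0.69 [ 483.66433836 -168.10289834    0.        ]
0.82 [252.2, 165.0] 220 283 137 200
```

View pics/w1.png

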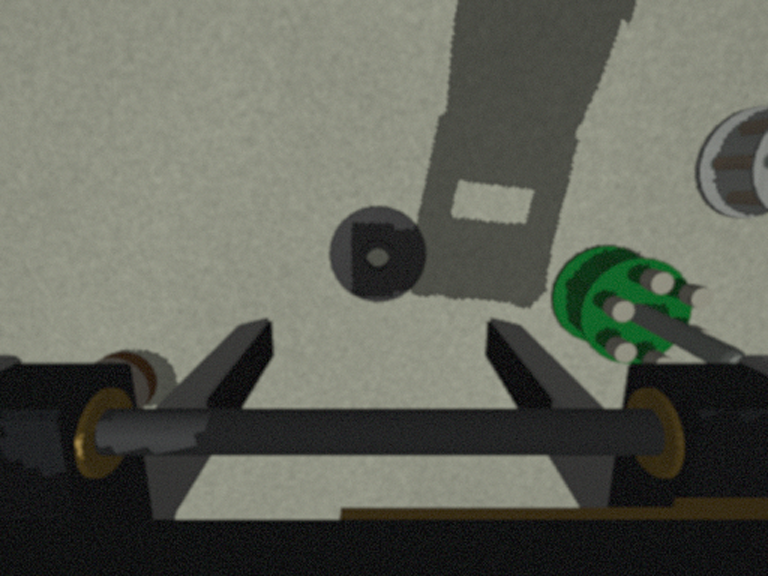

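The wrist view shows the ring centred at (252,169), in line with the fingers, which sit at about columns 180 and 325. The green carrier is at (415,200), well off to the side.

```bash
python3 - <<'E'
from h import *
c=manip.camera("wrist");p,R=tool()
g=cv2.cvtColor(c["img"],cv2.COLOR_RGB2GRAY)
m=manip.masks_of("keeper",c)[0]["pixels"].astype(np.uint8)
cn=max(cv2.findContours(m,0,1)[0],key=cv2.contourArea);e=cv2.fitEllipse(cn);print(e)
q=at(c,(e[0][0],e[0][1]),4);print(q, (R.T@(q-p)).round(1))
# check with predicted circle
th=np.linspace(0,6.28,60);im=c["img"].copy()
pts=np.array([proj(c,q+44*np.array([np.cos(t),np.sin(t),0])) for t in th]);print(pts.min(0),pts.max(0))
q2=q.copy();q2[2]=30;print("hub pred",proj(c,q2))
E
```

```text
((251.2259521484375, 168.4756622314453), (62.95492172241211, 63.91692352294922), 111.00397491455078)
[ 479.93698523 -167.18805325    4.        ] [ -6.2 220.6  -3. ]
[218.51914358 135.20975059] [283.93350489 199.99714816]
hub pred [251.12897047 171.80067288]
```

```bash
python3 -m jog '[-2,20,-1,0,0,0, -6,50,-3,0,0,0, -6,80,-3,0,0,0, -6,110,-3,0,0,0, -6,130,-3,0,0,0, -6,134,-3,0,0,0, -6,134,-3,0,0,0, -6,134,-3,0,0,0]'
python3 - <<'E'
from h import *
c=manip.camera("wrist");p,R=tool();save(c,"w2.png",s=1.5)
for m in manip.masks_of("keeper",c)[:1]:
    m=m["pixels"].astype(np.uint8)
    cn=max(cv2.findContours(m,0,1)[0],key=cv2.contourArea);e=cv2.fitEllipse(cn);print(e)
    q=at(c,e[0],4);print(q, (R.T@(q-p)).round(1))
E
```

```text
clock: 4.27
eef_pos: [480.7, -168.2, 91.5]
eef_rot: [-1.571, -0.001, -0.281]
wrist_force: [0.5, 0.6, 0.8]
finger_gap: 94.2
((254.65869140625, 197.38592529296875), (92.09618377685547, 95.76786804199219), 94.79520416259766)
[ 479.60069215 -167.27555599    4.        ] [-1.8 87.9  0.7]
```

View pics/w2.png

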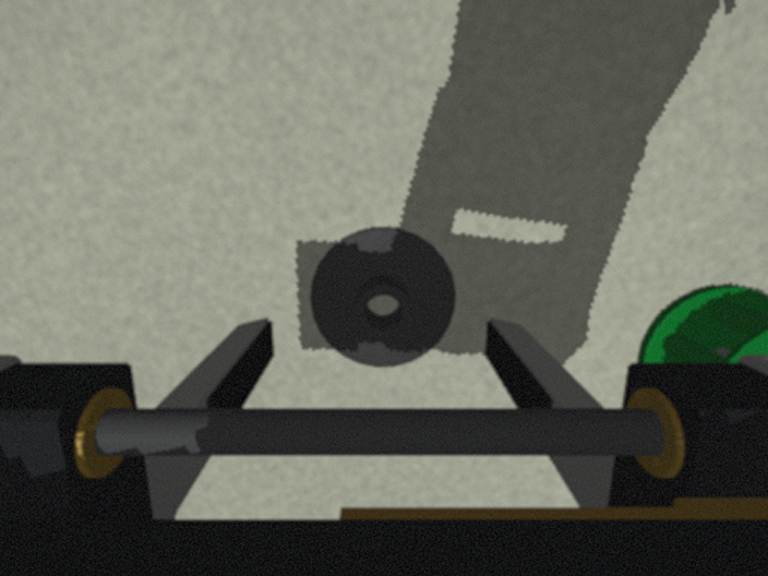

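The ring is centred between the fingers at (255,197). I'll descend and grip.

```bash
python3 -m jog '[-1,25,0.5,0,0,0, -2,45,0.7,0,0,0, -2,58,0.7,0,0,0, -2,64,0.7,0,0,0, -2,64,0.7,0,0,0, -2,64,0.7,0,0,0]'; python3 -m jog '[0,0,0,0,0,0,0,0,0,0,0,0,0,0,0,0,0,0,0,0,0,0,0,0,0,0,0,0,0,0,0,0,0,0,0,0,0,0,0,0,0,0,0,0,0,0,0,0]' 20 25;python3 -m jog '[0,0,0,0,0,0,0,0,0,0,0,0,0,0,0,0,0,0,0,0,0,0,0,0]'
```

```text
clock: 4.87
eef_pos: [479.0, -167.2, 27.3]
eef_rot: [-1.571, -0.001, -0.282]
wrist_force: [0.7, -0.2, 0.4]
finger_gap: 94.1
clock: 5.53
eef_pos: [478.5, -167.0, 26.3]
eef_rot: [-1.571, -0.0, -0.282]
wrist_force: [0.2, 0.4, 0.4]
finger_gap: 44.2
clock: 5.87
eef_pos: [478.5, -166.9, 26.2]
eef_rot: [-1.571, -0.0, -0.282]
wrist_force: [0.4, 0.1, -0.8]
finger_gap: 31.4
```

```bash
python3 -m jog '[0,-8,0,0,0,0,0,-25,0,0,0,0,0,-50,0,0,0,0,0,-80,0,0,0,0,0,-110,0,0,0,0,0,-140,0,0,0,0,0,-170,0,0,0,0,0,-190,0,0,0,0,0,-200,0,0,0,0,0,-200,0,0,0,0]'
python3 - <<'E'
from h import *
c=manip.camera("wrist");p,R=tool();save(c,"w3.png",s=1.5);print(manip.read_state()["finger_gap"])
c=manip.camera("top");c2=manip.camera("scene")
# post triangulation
import itertools
A=[];
def best(cc,near):
    ms=manip.tip_of("post_top",cc);print([(np.round(m["xy"],1),round(m["score"],2)) for m in ms]);return [m for m in ms if np.hypot(*(np.array(m["xy"])-near))<6]
a=best(c,(199.6,232.4));b=best(c2,(252.2,147.1))
for X,Y in itertools.product([m["xy"] for m in a]+[(199.6,232.4)],[m["xy"] for m in b]+[(252.2,147.1)]):
    o,d=ray(c,X);o2,d2=ray(c2,Y);d/=np.linalg.norm(d);d2/=np.linalg.norm(d2)
    M=np.eye(3)-np.outer(d,d);M2=np.eye(3)-np.outer(d2,d2);print(np.linalg.solve(M+M2,M@o+M2@o2).round(1),at(c,X,158).round(1),at(c2,Y,158).round(1))
save(c,"t3.png",(170,180,330,270),5);save(c2,"s3.png",(130,100,330,250),4)
E
```

```text
clock: 6.7
eef_pos: [478.9, -167.2, 228.4]
eef_rot: [-1.571, -0.003, -0.282]
wrist_force: [0.8, 0.3, -0.8]
finger_gap: 31.3
31.200928261498138
[(array([241.1, 210.1]), 0.89), (array([198.9, 228.7]), 0.82)]
[(array([253.9, 144.6]), 0.6), (array([251.7, 172.3]), 0.58)]
[508.3 159.  170.2] [509.8 160.6 158. ] [497.7 176.8 158. ]
[506.4 158.  161.3] [509.8 160.6 158. ] [501.2 159.8 158. ]
[501.  160.  166.3] [497.2 157.6 158. ] [497.7 176.8 158. ]
[499.1 159.1 157.3] [497.2 157.6 158. ] [501.2 159.8 158. ]
```

View pics/w3.png

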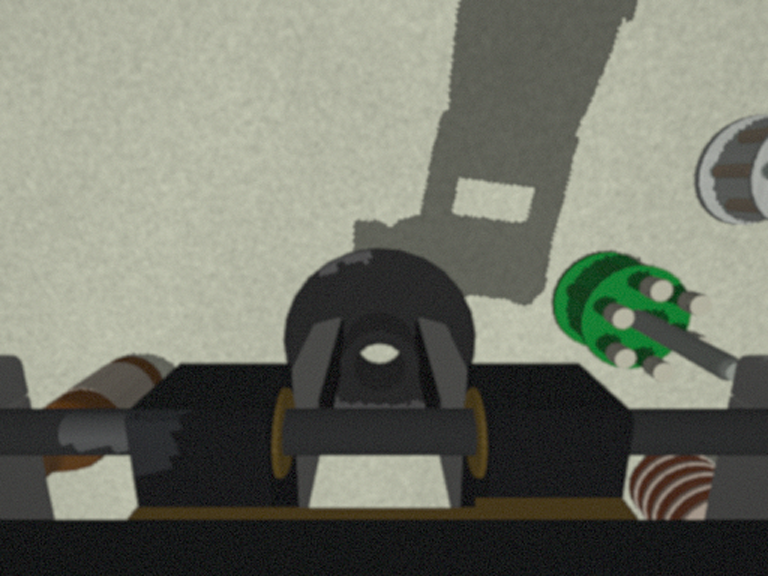

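View pics/s3.png

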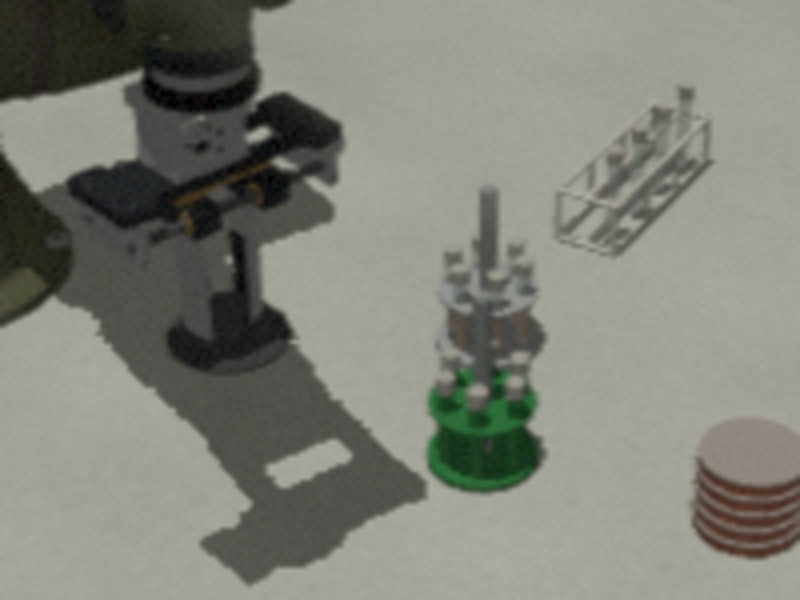

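The ring is held level, with the bore visible at (253,235) in the wrist view. The grey post top is near (499,159). I'll go behind the grey carrier and measure it with the wrist camera.

```bash
python3 -m jog '[-12,0,26,0,0,0, -28,0,58,0,0,0, -43,0,90,0,0,0, -58,0,122,0,0,0, -73,0,154,0,0,0, -88,0,186,0,0,0, -103,0,218,0,0,0, -118,0,250,0,0,0, -133,0,282,0,0,0, -142,0,300,0,0,0]'; python3 -m jog '[-6,0,12,0,0,0, -10,0,19,0,0,0, -10,0,19,0,0,0, -10,0,19,0,0,0]'
python3 - <<'E'
from h import *
c=manip.camera("wrist");p,R=tool();save(c,"w4.png",s=1.5);print(p,c["origin"],Rc(c))
for m in manip.tip_of("post_top",c): q=at(c,m["xy"],158);print(m["xy"],round(m["score"],2),q.round(1),(R.T@(q-p)).round(1))
for m in manip.tip_of("carrier",c): q=at(c,m["xy"],0);print(m["xy"],round(m["score"],2),q.round(1),(R.T@(q-p)).round(1))
E
```

```text
clock: 7.78
eef_pos: [424.4, 163.4, 225.4]
eef_rot: [-1.571, 0.001, -0.28]
wrist_force: [0.6, -0.8, -1.3]
finger_gap: 31.2
clock: 8.12
eef_pos: [421.1, 181.4, 225.8]
eef_rot: [-1.571, 0.001, -0.281]
wrist_force: [-0.2, -0.7, -1.2]
finger_gap: 31.3
[421.23269108 181.075784   225.89582374] [355.65408192 199.10897021 386.63573464] [[ 2.77545948e-01  9.34706491e-01  2.22018067e-01]
 [ 9.60712059e-01 -2.69848673e-01 -6.49155846e-02]
 [-7.65737588e-04  2.31312491e-01 -9.72879204e-01]]
[252.7, 227.5] 0.48 [497.5 158.    0. ] [ 79.8 225.9  -0.8]
```

View pics/w4.png

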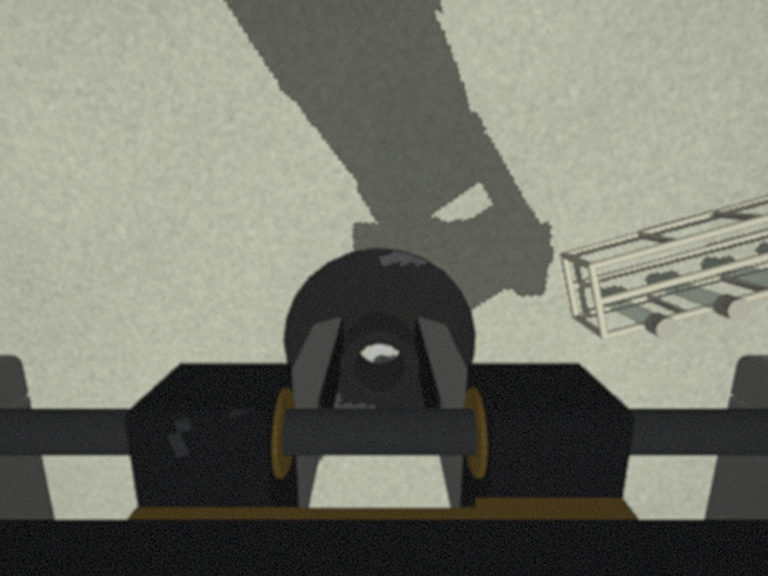

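The wrist image is "upside down": up in the picture is toward the base, so the carrier is hidden behind the gripper. I'll pass over to its far side, where the camera looks straight down on the post.

```bash
python3 -m jog '[15,-10,0,0,0,0, 40,-20,0,0,0,0, 65,-20,0,0,0,0, 90,-20,0,0,0,0, 115,-20,0,0,0,0, 140,-20,0,0,0,0, 154,-20,0,0,0,0, 158,-20,0,0,0,0, 158,-20,0,0,0,0, 158,-20,0,0,0,0]'
python3 - <<'E'
from h import *
c=manip.camera("wrist");p,R=tool();save(c,"w5.png",s=1.5);print(p,c["origin"])
for m in manip.tip_of("post_top",c): q=at(c,m["xy"],158);print(m["xy"],round(m["score"],2),q.round(1),(R.T@(q-p)).round(1))
for m in manip.tip_of("carrier",c): q=at(c,m["xy"],0);print(m["xy"],round(m["score"],2),q.round(1),(R.T@(q-p)).round(1))
E
```

```text
clock: 9.1
eef_pos: [572.4, 137.6, 246.1]
eef_rot: [-1.571, 0.0, -0.282]
wrist_force: [-0.0, -0.2, -0.9]
finger_gap: 31.4
[572.26143324 137.8373426  246.35366024] [506.94521795 155.26753861 406.98415364]
[252.3, 104.3] 0.82 [493.5 158.8 158. ] [-81.4  88.4  -1.7]
[175.1, 194.3] 0.93 [575.2  17.1   0. ] [  36.4  246.3 -115.1]
[252.0, 112.7] 0.72 [495.5 157.6   0. ] [-79.2 246.4  -2.3]
```

View pics/w5.png

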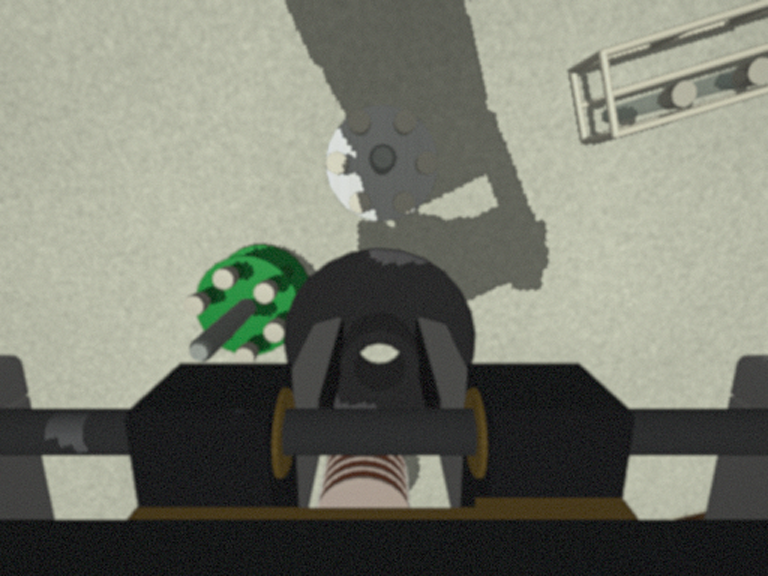

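The grey carrier is at (255,105), partly in the arm's shadow. Next I'll fit the post-top circle and the keeper's arc in this same image.

```bash
python3 - <<'E'
from h import *
c=manip.camera("wrist");p,R=tool()
save(c,"w5a.png",(205,55,305,155),7);
im=c["img"][155:275,180:330][:,:,::-1].astype(float)
im=np.clip(im*2.5,0,255).astype(np.uint8);cv2.imwrite("pics/w5b.png",cv2.resize(im,None,fx=5,fy=5,interpolation=cv2.INTER_CUBIC))
P=lambda x,y,z:proj(c,p+R@np.array([x,y,z]))
for y in(-4,22,26): print("tool axis y",y,P(0,y,0).round(1), "flange top edge",P(-44,y,0).round(1),"L/R",P(0,y,44).round(1),P(0,y,-44).round(1))
print("bore top rim near/far",P(-9.8,-4,0),P(9.8,-4,0),"hub",P(-16,-4,0),P(16,-4,0),"bore bottom",P(-9.8,26,0))
for r,z in((8,153),(5.5,158),(44,59)):
    q=np.array([497.,158.,z]);print(r,z,proj(c,q).round(1))
E
```

```text
tool axis y -4 [254.8 240.2] flange top edge [255.  165.9] L/R [329.7 240.2] [179.9 240.2]
tool axis y 22 [254.5 224.7] flange top edge [254.7 159.8] L/R [319.7 224.7] [189.4 224.7]
tool axis y 26 [254.5 222.7] flange top edge [254.6 159. ] L/R [318.3 222.7] [190.7 222.6]
bore top rim near/far [254.85934454 224.46596323] [254.79312115 255.56632258] hub [254.88105418 214.27051189] [254.7729015  265.06203401] bore bottom [254.5245001  209.04131205]
8 153 [252.  109.2]
5.5 158 [252. 109.]
44 59 [252.2 112.4]
```

View pics/w5a.png

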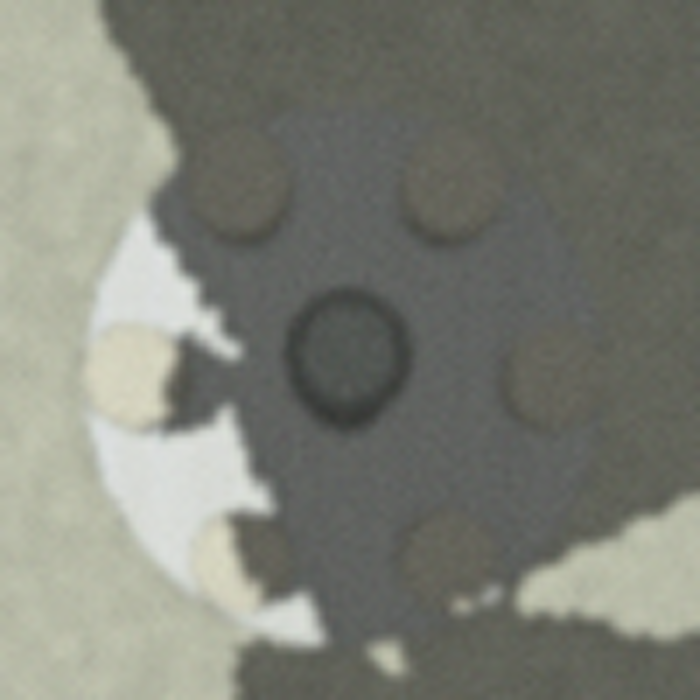

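View pics/w5b.png

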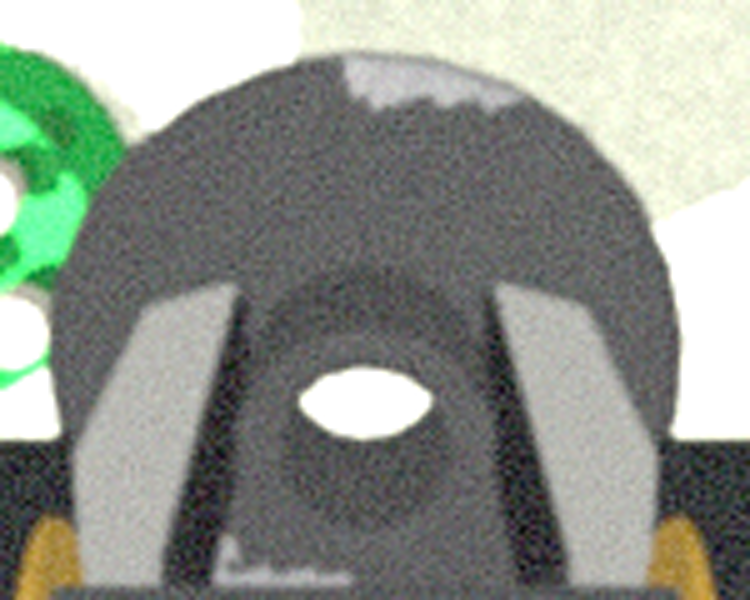

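```bash
python3 - <<'E'
from h import *
from scipy.optimize import least_squares
c=manip.camera("wrist");p,R=tool();print(p)
P=lambda x,y,z:proj(c,p+R@np.array([x,y,z]))
print("finger near inner corner pred",P(-8,19,-15.7),P(-8,19,15.7),"meas (227.6,211.2) (277.6,211.2)")
q=at(c,(254.3,104.8),158);print("post",q.round(1),(R.T@(q-p)).round(1))
# flange contour edges: gradient threshold inside crop; dark pixels vs bright bg on upper arc
g=cv2.GaussianBlur(cv2.cvtColor(c["img"],cv2.COLOR_RGB2GRAY),(3,3),0).astype(float)
c0=np.array([253.,225.]);pts=[]
for a in np.deg2rad(np.arange(195,346,3)):
    r=np.arange(45,75,.25);X=c0[0]+r*np.cos(a);Y=c0[1]+r*np.sin(a)
    v=cv2.remap(g.astype(np.float32),X.astype(np.float32)[None],Y.astype(np.float32)[None],1)[0]
    d=np.gradient(v);k=d.argmax()
    if d[k]>2: pts.append([X[k],Y[k]])
pts=np.array(pts);print(len(pts))
def loc(y):
    L=[]
    for X in pts:
        o,d=ray(c,X);o=R.T@(o-p);d=R.T@d;L.append(o+d*(y-o[1])/d[1])
    return np.array(L)[:,[0,2]]
for y in(22,26):
    L=loc(y);f=least_squares(lambda u:np.hypot(L[:,0]-u[0],L[:,1]-u[1])-u[2],[0,0,44],loss="soft_l1");f2=least_squares(lambda u:np.hypot(L[:,0]-u[0],L[:,1]-u[1])-44,[0,0],loss="soft_l1");print(y,f.x.round(2),f2.x.round(2),np.abs(f.fun).mean())
E
```

```text
[572.49721488 138.07265395 246.62840849]
finger near inner corner pred [230.72158582 214.79505052] [278.35859065 214.80658677] meas (227.6,211.2) (277.6,211.2)
post [494.4 160.8 158. ] [-81.4  88.6   0.1]
48
22 [ 3.32 -1.48 43.64] [ 3.76 -1.52] 1.0792645572839017
26 [ 4.86 -1.48 44.59] [ 4.14 -1.42] 1.1014778160687964
```

```bash
python3 -m jog '[-10,0,0,0,0,0, -28,0,1,0,0,0, -46,0,1.5,0,0,0, -64,0,1.5,0,0,0, -78,0,1.5,0,0,0, -85,5,1.5,0,0,0, -85,20,1.5,0,0,0, -85,35,1.5,0,0,0, -85,45,1.5,0,0,0, -85,50,1.5,0,0,0]'; python3 -m jog '[0,0,0,0,0,0,0,0,0,0,0,0]'
python3 - <<'E'
from h import *
c=manip.camera("wrist");p,R=tool();print(p)
im=c["img"][155:275,180:330][:,:,::-1].astype(float)
im=np.clip(im*2.5,0,255).astype(np.uint8);cv2.imwrite("pics/w6.png",cv2.resize(im,None,fx=5,fy=5,interpolation=cv2.INTER_CUBIC))
c=manip.camera("scene");save(c,"s6.png",(210,100,310,200),6)
E
```

```text
clock: 10.18
eef_pos: [491.3, 162.8, 194.7]
eef_rot: [-1.572, 0.002, -0.282]
wrist_force: [-0.4, 0.1, -1.0]
finger_gap: 31.3
clock: 10.35
eef_pos: [491.9, 162.9, 196.5]
eef_rot: [-1.571, -0.0, -0.282]
wrist_force: [-0.3, -0.2, -0.5]
finger_gap: 31.3
[492.04758707 162.90847771 196.83488781]
```

View pics/w6.png

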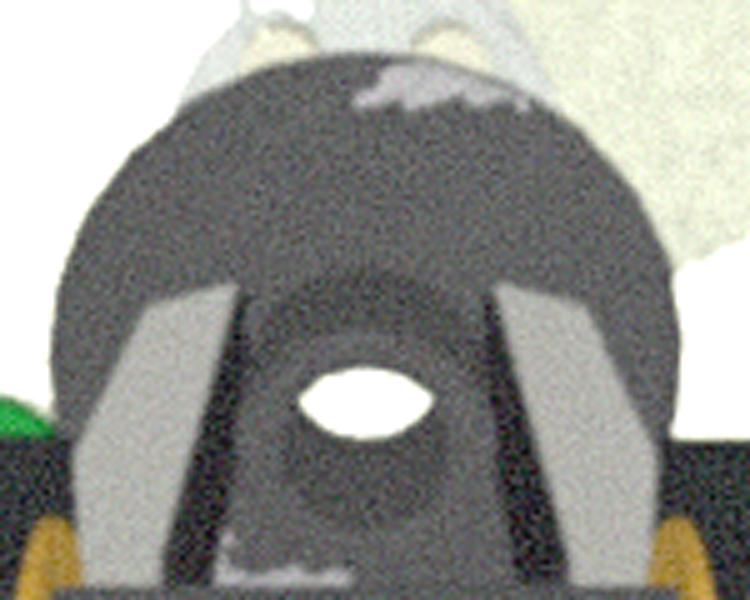

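View pics/s6.png

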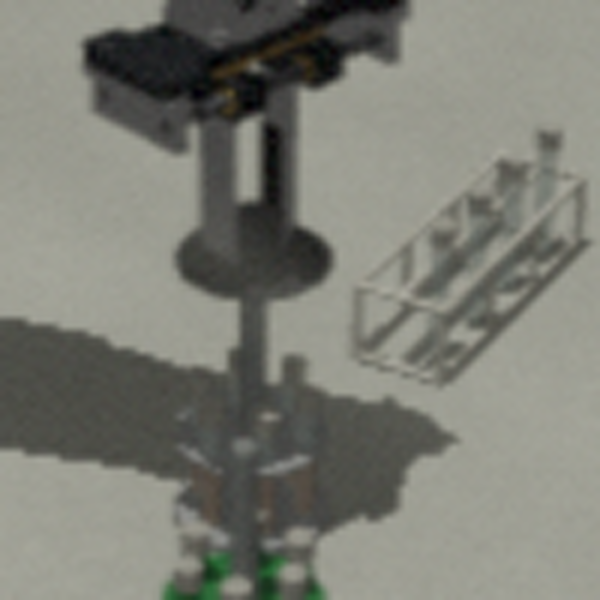

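The scene crop shows the post at column 254, directly under the flange, which is also centred at column 254. I'll lower slowly and watch the force.

```bash
python3 -m jog '[0,2,0,0,0,0, 0,4,0,0,0,0, 0,6,0,0,0,0, 0,8,0,0,0,0, 0,10,0,0,0,0, 0,12,0,0,0,0, 0,12,0,0,0,0]'
python3 - <<'E'
from h import *
c=manip.camera("wrist");p,R=tool();print(p,manip.read_state()["wrist_force"])
im=c["img"][155:275,180:330][:,:,::-1].astype(float)
im=np.clip(im*2.5,0,255).astype(np.uint8);cv2.imwrite("pics/w7.png",cv2.resize(im,None,fx=5,fy=5,interpolation=cv2.INTER_CUBIC))
E
```

```text
clock: 11.03
eef_pos: [491.5, 162.9, 183.8]
eef_rot: [-1.571, 0.001, -0.282]
wrist_force: [-0.2, -0.7, -2.3]
finger_gap: 31.1
[491.63279842 162.86112316 184.02825352] [-0.05330025  0.2168297  -0.33263971]
```

View pics/w7.png

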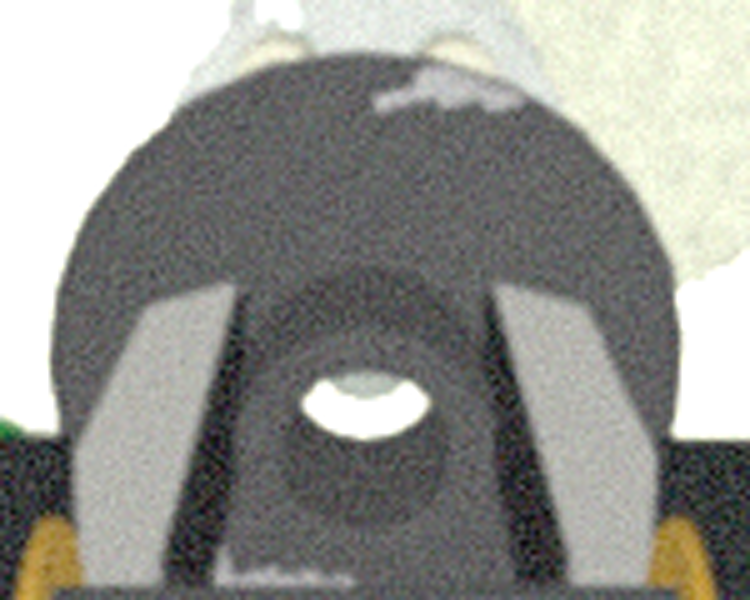

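The post top shows in the bore, centred sideways, but about 1 mm nearer the robot than the bore axis. I'll shift x by −1 and continue.

```bash
python3 -m jog '[-1,0,0,0,0,0, -1,1,0,0,0,0, -1,3,0,0,0,0, -1,5,0,0,0,0, -1,7,0,0,0,0, -1,7,0,0,0,0]'
python3 - <<'E'
from h import *
c=manip.camera("wrist");p,R=tool();print(p,manip.read_state()["wrist_force"])
im=c["img"][155:275,180:330][:,:,::-1].astype(float)
im=np.clip(im*2.5,0,255).astype(np.uint8);cv2.imwrite("pics/w8.png",cv2.resize(im,None,fx=5,fy=5,interpolation=cv2.INTER_CUBIC))
E
```

```text
clock: 11.58
eef_pos: [490.6, 163.1, 176.7]
eef_rot: [-1.571, 0.001, -0.282]
wrist_force: [-0.4, -0.5, -1.5]
finger_gap: 30.8
[490.61215165 163.10936755 176.92840117] [ 1.04784827 -0.24462494 -1.08968693]
```

View pics/w8.png

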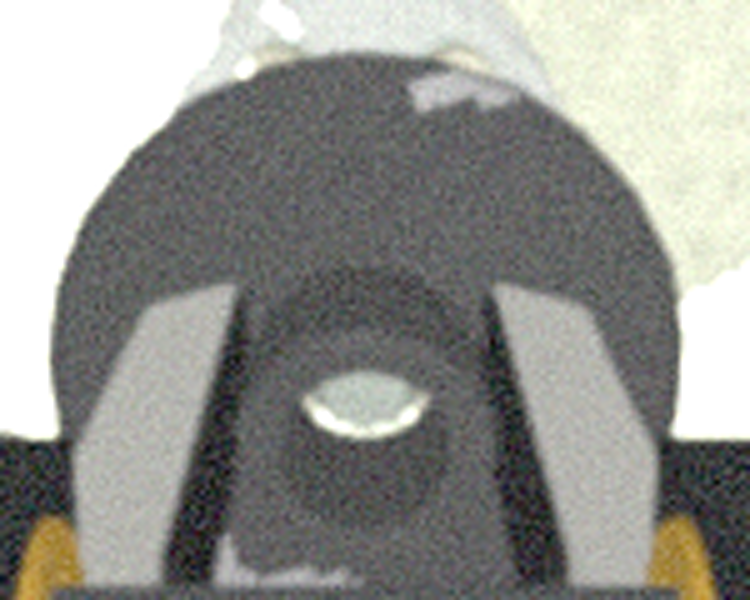

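The post is inside the bore, roughly concentric, with no contact force. I'll keep lowering.

```bash
python3 -m jog '[0,2,0,0,0,0, 0,4,0,0,0,0, 0,6,0,0,0,0, 0,8,0,0,0,0, 0,11,0,0,0,0, 0,14,0,0,0,0, 0,17,0,0,0,0, 0,20,0,0,0,0, 0,20,0,0,0,0]'
python3 - <<'E'
from h import *
c=manip.camera("wrist");p,R=tool();print(p,manip.read_state()["wrist_force"],manip.read_state()["moment"])
im=c["img"][155:275,180:330][:,:,::-1].astype(float)
im=np.clip(im*2.5,0,255).astype(np.uint8);cv2.imwrite("pics/w9.png",cv2.resize(im,None,fx=5,fy=5,interpolation=cv2.INTER_CUBIC))
c=manip.camera("scene");save(c,"s9.png",(210,100,310,200),6)
E
```

```text
clock: 12.38
eef_pos: [490.5, 163.1, 156.5]
eef_rot: [-1.571, 0.001, -0.282]
wrist_force: [-0.9, -0.5, -0.3]
finger_gap: 31.0
[490.58950078 163.12403432 156.88379906] [ 0.35757822  0.15049132 -2.18359177] [-0.00209494  0.05633871 -0.02505728]
```

View pics/w9.png

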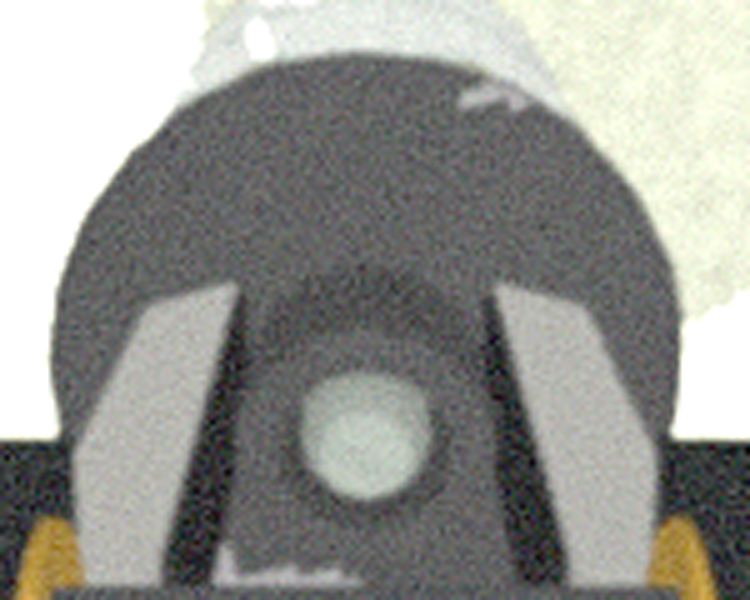

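View pics/s9.png

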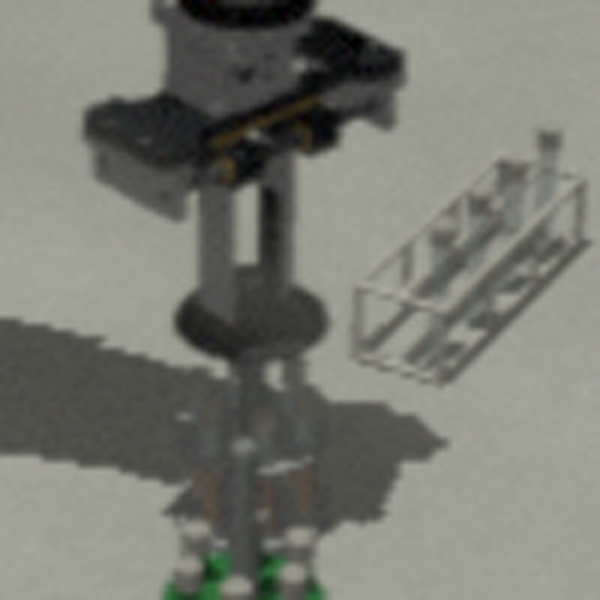

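The post is centred in the bore (crop 366,432) and there is no side force. I'll lower to just above the caps.

```bash
python3 -m jog '[0,3,0,0,0,0, 0,7,0,0,0,0, 0,11,0,0,0,0, 0,15,0,0,0,0, 0,19,0,0,0,0, 0,23,0,0,0,0, 0,27,0,0,0,0, 0,30,0,0,0,0, 0,33,0,0,0,0, 0,33,0,0,0,0]';  python3 -m jog '[0,1,0,0,0,0, 0,2,0,0,0,0, 0,3,0,0,0,0, 0,3,0,0,0,0, 0,3,0,0,0,0]'
python3 - <<'E'
from h import *
c=manip.camera("scene");save(c,"s10.png",(210,100,310,200),6)
E
```

```text
clock: 13.32
eef_pos: [490.5, 163.1, 123.6]
eef_rot: [-1.571, 0.001, -0.282]
wrist_force: [-1.3, -0.7, -0.5]
finger_gap: 30.9
clock: 13.73
eef_pos: [490.7, 163.2, 121.3]
eef_rot: [-1.571, -0.0, -0.282]
wrist_force: [-1.1, 0.3, -1.2]
finger_gap: 31.0
```

View pics/s10.png

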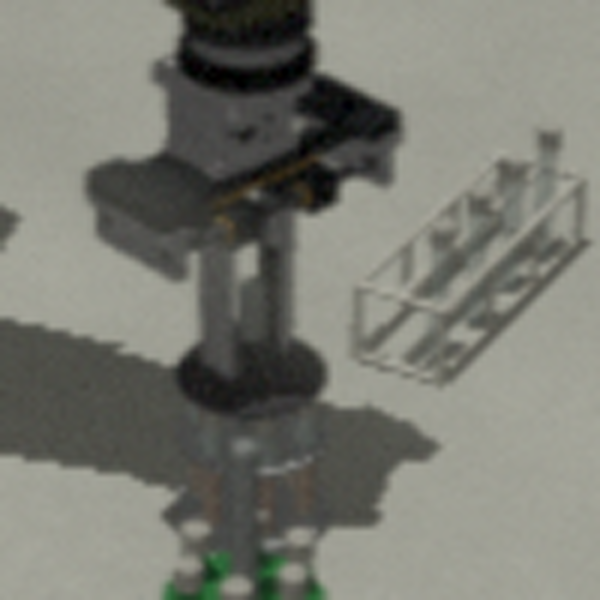

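The keeper is about 2–3 mm above the caps. I'll lower in half-millimetre rows until there is contact.

```bash
python3 -m jog '[0,0.5,0,0,0,0, 0,1,0,0,0,0, 0,1.5,0,0,0,0, 0,1.5,0,0,0,0, 0,1.5,0,0,0,0]'; python3 -m jog '[0,0.5,0,0,0,0, 0,1,0,0,0,0, 0,1,0,0,0,0, 0,1,0,0,0,0]';python3 -m jog '[0,0.5,0,0,0,0, 0,0.5,0,0,0,0, 0,0.5,0,0,0,0]'
```

```text
clock: 14.2
eef_pos: [490.7, 163.1, 119.7]
eef_rot: [-1.571, 0.0, -0.282]
wrist_force: [-0.6, -0.6, -1.3]
finger_gap: 31.2
clock: 14.53
eef_pos: [490.7, 163.2, 118.7]
eef_rot: [-1.571, 0.0, -0.282]
wrist_force: [-0.9, 0.2, -2.2]
finger_gap: 31.3
clock: 14.78
eef_pos: [490.7, 163.2, 118.2]
eef_rot: [-1.571, 0.0, -0.282]
wrist_force: [-0.3, -0.3, -0.2]
finger_gap: 31.0
```

```bash
python3 -m jog '[0,0.5,0,0,0,0, 0,0.5,0,0,0,0, 0,0.5,0,0,0,0]';python3 -m jog '[0,0.5,0,0,0,0, 0,0.5,0,0,0,0, 0,0.5,0,0,0,0]'
python3 - <<'E'
from h import *
for i in range(6): manip.camera("scene");print(np.round(manip.read_state()["wrist_force"],1))
E
```

```text
clock: 15.03
eef_pos: [490.8, 163.2, 118.2]
eef_rot: [-1.571, -0.0, -0.282]
wrist_force: [-2.6, -0.6, 5.5]
finger_gap: 31.3
clock: 15.28
eef_pos: [490.8, 163.2, 118.2]
eef_rot: [-1.571, -0.001, -0.282]
wrist_force: [-4.9, -1.7, 10.6]
finger_gap: 31.2
[-5.  -1.6 10.3]
[-5.  -1.1 10.3]
[-4.3 -2.4 10.9]
[-5.1 -1.7 11. ]
[-4.8 -0.7 10.6]
[-4.4 -1.2 11.3]
```

It touched at TCP z = 118.2, exactly the expected seated height. I'll relax the push, then open the fingers.

```bash
python3 -m jog '[0,-0.8,0,0,0,0, 0,-0.8,0,0,0,0, 0,-0.8,0,0,0,0]'; python3 -m jog '[0,0,0,0,0,0,0,0,0,0,0,0,0,0,0,0,0,0,0,0,0,0,0,0,0,0,0,0,0,0]' 60; 
python3 - <<'E'
from h import *
c=manip.camera("scene");save(c,"s11.png",(210,100,310,200),6)
c=manip.camera("wrist");save(c,"w11.png",s=1.5);print(manip.read_state()["finger_gap"])
E
```

```text
clock: 15.83
eef_pos: [490.8, 163.2, 118.2]
eef_rot: [-1.571, -0.0, -0.282]
wrist_force: [-1.9, 0.8, 4.0]
finger_gap: 31.1
clock: 16.25
eef_pos: [490.7, 163.2, 118.0]
eef_rot: [-1.571, 0.0, -0.282]
wrist_force: [-0.1, -0.8, -0.7]
finger_gap: 59.3
60.29874659371838
```

View pics/s11.png

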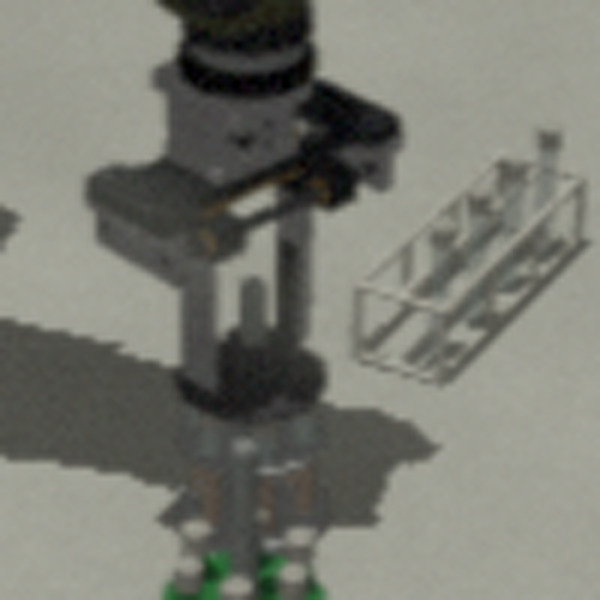

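View pics/w11.png

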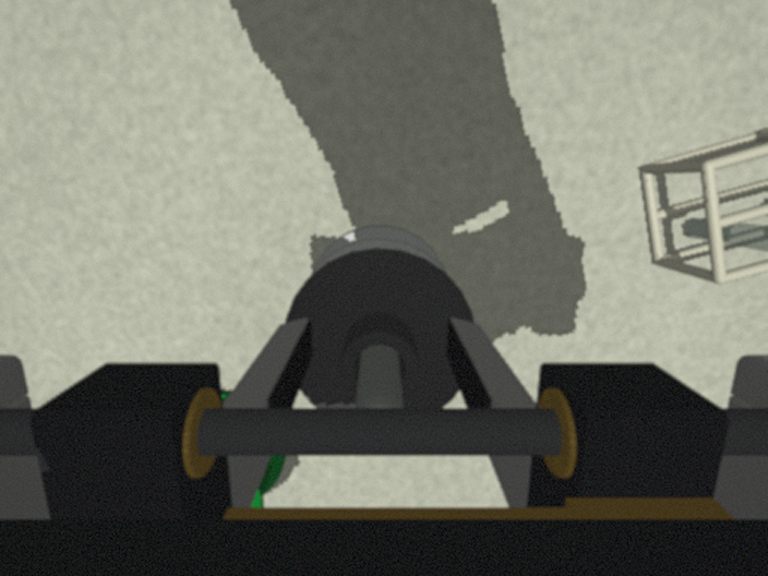

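The keeper is released and lies flat on the caps, with the bare post above it. I'll raise the fingers past the hub, to TCP about 143, and take the post.

```bash
python3 -m jog '[0,-3,0,0,0,0, 0,-8,0,0,0,0, 0,-14,0,0,0,0, 1,-20,0,0,0,0, 2,-24,0,0,0,0, 2,-25.5,0,0,0,0, 2,-25.5,0,0,0,0,2,-25.5,0,0,0,0]'; python3 -m jog '[0,0,0,0,0,0,0,0,0,0,0,0,0,0,0,0,0,0,0,0,0,0,0,0,0,0,0,0,0,0,0,0,0,0,0,0,0,0,0,0,0,0,0,0,0,0,0,0]' 5 45;  python3 -m jog '[0,0,0,0,0,0,0,0,0,0,0,0,0,0,0,0,0,0]'
python3 - <<'E'
from h import *
c=manip.camera("scene");save(c,"s12.png",(210,100,310,200),6)
c=manip.camera("wrist");save(c,"w12.png",s=1.5);s=manip.read_state();print(s["finger_gap"],s["wrist_force"],s["moment"])
E
```

```text
clock: 17.02
eef_pos: [492.6, 162.6, 143.5]
eef_rot: [-1.571, 0.0, -0.282]
wrist_force: [0.9, 0.1, -0.2]
finger_gap: 59.7
clock: 17.68
eef_pos: [492.6, 162.6, 143.5]
eef_rot: [-1.571, 0.0, -0.282]
wrist_force: [-0.8, -0.2, -1.2]
finger_gap: 15.2
clock: 17.93
eef_pos: [492.7, 162.6, 143.6]
eef_rot: [-1.571, -0.0, -0.282]
wrist_force: [0.3, 0.3, 0.3]
finger_gap: 14.8
14.98431263964567 [-0.09503142  0.06905723 -1.25753842] [ 0.03564767 -0.02642292 -0.01102608]
```

View pics/s12.png

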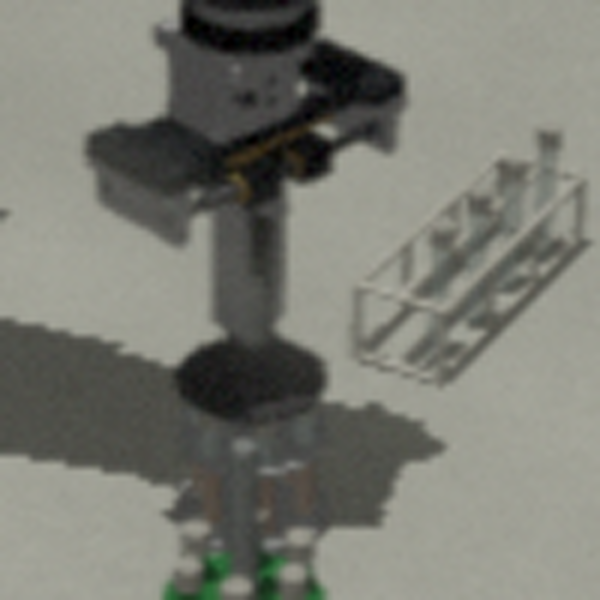

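View pics/w12.png

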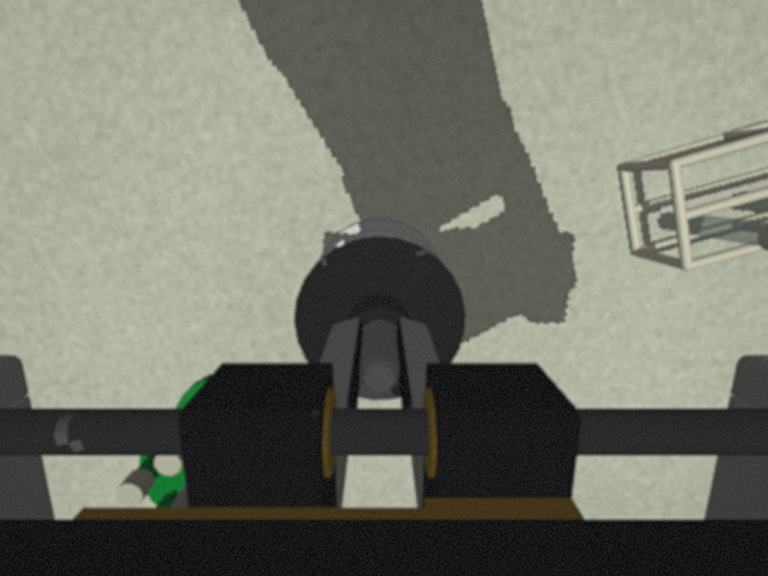

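The fingers hold the post, reading 15 mm (about 0.8 mm under true, as they did on the hub). I'll lift gently.

```bash
python3 -m jog '[0,-1,0,0,0,0, 0,-3,0,0,0,0, 0,-6,0,0,0,0, 0,-10,0,0,0,0, 0,-15,0,0,0,0, 0,-19,0,0,0,0, 0,-20,0,0,0,0, 0,-20,0,0,0,0]'
python3 - <<'E'
from h import *
s=manip.read_state();print(s["finger_gap"],s["wrist_force"],s["moment"])
c=manip.camera("scene");save(c,"s13.png",(200,90,320,210),5)
E
```

```text
clock: 18.7
eef_pos: [492.8, 162.7, 164.0]
eef_rot: [-1.57, -0.001, -0.282]
wrist_force: [0.0, 0.1, -6.8]
finger_gap: 15.5
15.498481127948315 [ 0.02527887  0.08014147 -6.81764789] [-0.02400503  0.02617249  0.01464259]
```

View pics/s13.png

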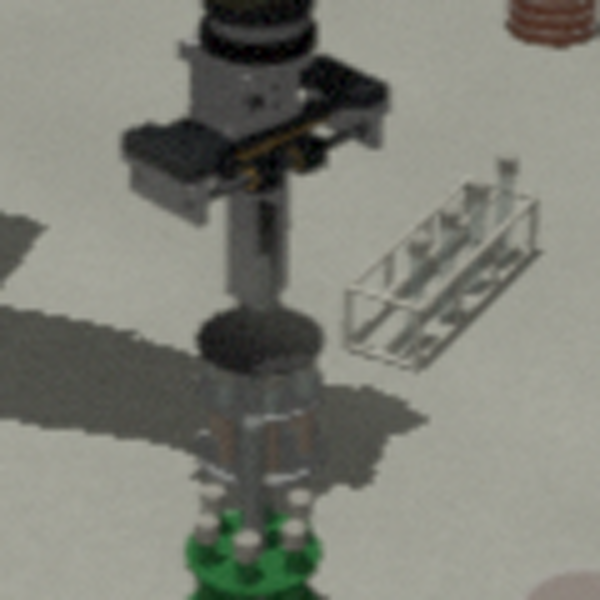

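The arm carries about 6 N, the carrier plus keeper, and everything stays level. I'll lift the remaining 80 mm.

```bash
python3 -m jog '[0,-3,0,0,0,0, 0,-10,0,0,0,0, 0,-20,0,0,0,0, 0,-32,0,0,0,0, 0,-44,0,0,0,0, 0,-56,0,0,0,0, 0,-67,0,0,0,0, 0,-75,0,0,0,0, 0,-79,0,0,0,0, 0,-79.5,0,0,0,0]';python3 -m jog '[0,0,0,0,0,0,0,0,0,0,0,0,0,0,0,0,0,0,0,0,0,0,0,0,0,0,0,0,0,0,0,0,0,0,0,0]'
python3 - <<'E'
from h import *
s=manip.read_state();print(s["eef_pos"],s["finger_gap"],s["wrist_force"],s["moment"],np.abs(s["qd"]).max())
c=manip.camera("scene");save(c,"s14.png",(170,70,330,200),5)
c=manip.camera("wrist");save(c,"w14.png",s=1.5)
c=manip.camera("top");save(c,"t14.png",s=1.5)
E
```

```text
clock: 19.58
eef_pos: [492.9, 162.7, 244.0]
eef_rot: [-1.57, -0.001, -0.282]
wrist_force: [0.3, -1.1, -5.6]
finger_gap: 15.1
clock: 20.08
eef_pos: [492.6, 162.6, 242.9]
eef_rot: [-1.571, 0.0, -0.282]
wrist_force: [0.6, -0.5, -6.1]
finger_gap: 15.1
[492.61391511 162.60352559 242.86631223] 15.072693852685212 [ 0.58620139 -0.49319162 -6.1309487 ] [-0.01351382  0.01847932  0.06105462] 0.002611373447709825
```

View pics/s14.png

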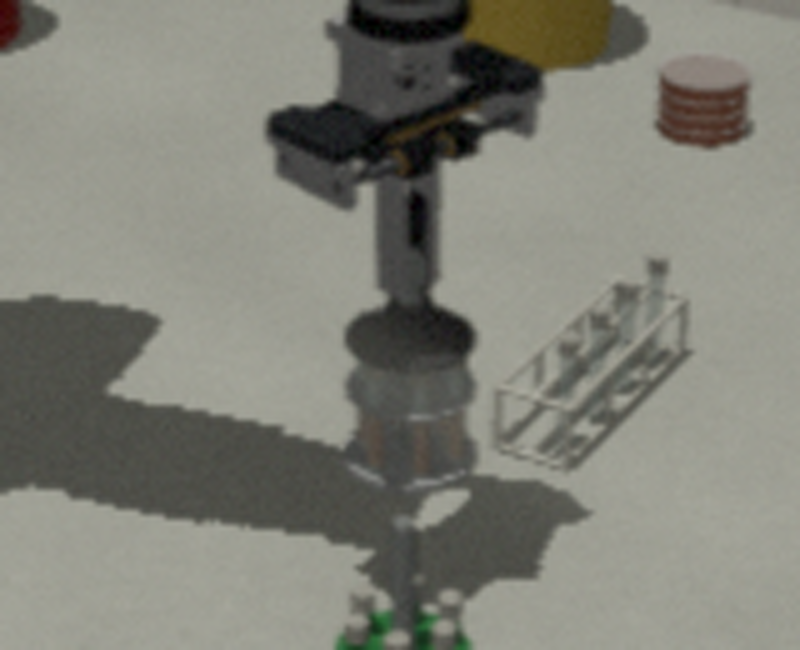

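View pics/w14.png

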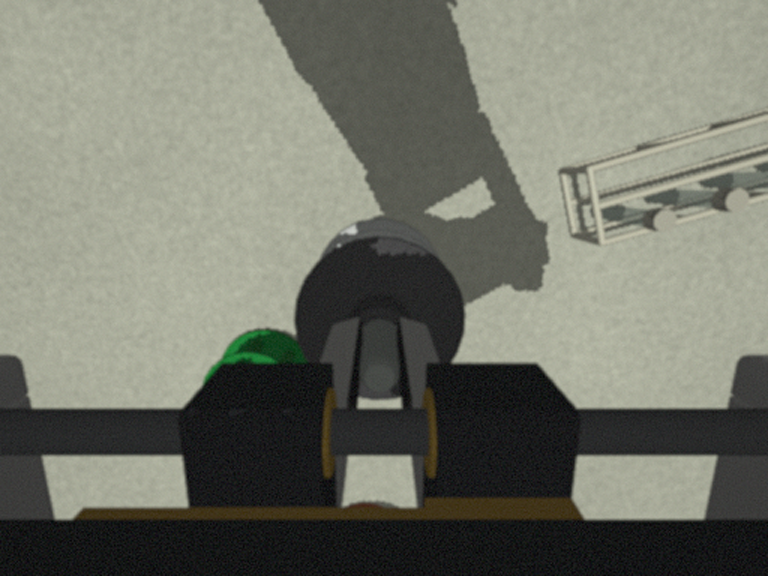

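View pics/t14.png

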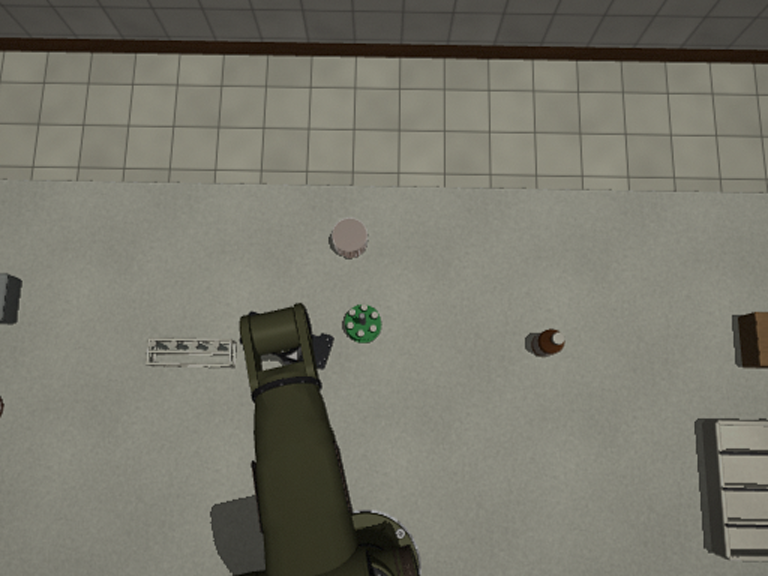

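The carrier hangs level about 99 mm up, with the keeper flat on the caps. The wrist view matches the one before the lift, so nothing slipped. In the top view, the dishes, bottle, rack and green look-alike are where they were. I'm handing in.

```bash
python3 -c "
from cell import manip
print(manip.sign_off())"
```

```text
the job is handed in; nothing more can be done
None
```

The job is handed in. The keeper ring is seated on the grey carrier's caps, and the arm is holding the carrier level by its bare post, with its foot about 99 mm above the bench.

- **Keeper:** I gripped it by the hub and lined it up with the post using the wrist camera. I lowered it until it touched at TCP z = 118.2 mm, exactly the expected seated height. Contact peaked at about 11 N vertically; I eased that off and let go, and the ring lay flat.
- **Lift:** I took the post at TCP z = 143.5 mm with 45 N and lifted straight up. The wrist carries about 6 N, as expected for carrier plus keeper. The joints were nearly still (under 0.003 rad/s), and the wrist view matched the one before the lift, so nothing slipped or tilted.
- **Bystanders:** in the last top view the dishes, bottle, rack and green look-alike were where they started. The clock read about 20 s of the 64 s allowed.

**Disagreements between readings:**
- The cameras disagreed by 3–5 mm on where the post was, and the ring sat up to 4 mm off the grip point. I therefore aligned ring and post in the same wrist picture, plus a 1 mm correction seen through the bore.
- The finger gap read about 0.8 mm under true size on both grips.

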